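Bring the marked insert jar to the catch tray and steady the carousel

TASK

I need to pick inserts from the jar with the orange band: grip the parts carousel's black handle by its two flat sides, turn the carousel steadily (no spinning) until that jar stands squarely behind the black catch tray, and keep it there. Do not touch the open jars, and leave the things standing around the carousel alone. Finish while still gripping the handle and holding the carousel still; do not let go.

Things in the scene. Friction and masses are not known exactly. Their poses are not given: they have to be found in the camera images.
- carousel (a joint): angle through which the white turntable has been turned on its fixed stand since the start, rad, growing counter-clockwise seen from above; always 0 at the start, wherever the marked jar then is (51 to 180 degrees either side of the front). It turns endlessly both ways. Light bearing: about 0.03 N m of friction; it stays where it is left but coasts on a little if let go while moving.
- stand: fixed stand of the carousel: 250 mm square aluminium plate, 8 mm thick, lying on the bench, with a tongue that carries the catch tray. Origin on the turntable's axis, at bench level; its -x axis points to the front, to the tray's middle. The white turntable above it is 244 mm across, top at 32 mm over the bench, with a low 16 mm rim and six round pockets on a circle of 82 mm radius.
- front_place (a point): where the marked jar's centre belongs: on the pocket circle, 82 mm from the turntable's axis straight towards the catch tray, 67 mm above the bench. Fixed to the stand. The catch tray (black, 80 x 130 x 16 mm, open) has its middle another 98 mm out.
- handle_grip (a point): centre of the handle: a flat black bar, 70 mm long, 16 mm thick and 30 mm tall (grip across the 16 mm, on its two rubber cheeks), level, on a 12 mm thick post at the middle of the turntable, turning with it. The point is 150 mm above the bench, the bar's top 165 mm, its underside 135 mm. Its x axis runs along the bar; the bar points to the marked jar (-x end) at every angle. Jar tops are 102 mm above the bench.
- cheek_left: black rubber cheek that forms the handle's +y side (70 x 30 mm face, 8 mm from the middle plane): one of the two flat sides to grip. Origin under the middle of the handle, 135 mm above the bench, axes as handle_grip.
- cheek_right: the same on the handle's -y side. Same origin and axes.
- jar_marked_mid (a point): centre (35 mm up) of the marked jar: clear open jar, 56 mm diameter, 70 mm tall, with a bright orange rim and an orange band round it, filled with brass inserts; loose in its pocket (about 1.5 mm play), 82 mm from the turntable's axis.
- jar_b_mid (a point): centre (35 mm up) of another jar of the same size with a thin white rim (contents: dark screws), loose in one of the other pockets.
- jar_c_mid (a point): centre (35 mm up) of another jar of the same size with a thin white rim (contents: steel nuts), loose in one of the other pockets.
- jar_d_mid (a point): centre (35 mm up) of another jar of the same size with a thin white rim (contents: black spacers), loose in one of the other pockets.
- jar_e_mid (a point): centre (35 mm up) of another jar of the same size with a thin white rim (contents: copper rivets), loose in one of the other pockets.
- jar_f_mid (a point): centre (35 mm up) of another jar of the same size with a thin white rim (contents: aluminium pins), loose in one of the other pockets.
- spray_can_mid (a point): middle of a red and white spray can, 66 mm diameter, 198 mm tall, standing on the bench beside the carousel; leave alone.
- tape_dispenser_mid (a point): middle of a dark blue tape dispenser with a yellow roll, 135 x 52 x 89 mm, on the bench beside the carousel; leave alone.
- black_plate_mid (a point): middle of a black square plate with a round bore, 90 x 90 x 12 mm, lying on the bench beyond the carousel; leave alone.
There are look-alikes about, which are no part of the job. What is shaped like the part that bears jar_f_mid but green is not meant. Leave any green look-alike of the part that bears jar_marked_mid alone.

How it is judged:
On the way, in this order (a step that is already met when the one before it is completed fails the run):
1. the handle is gripped before the marked jar is at the front (contact force between the fingers and cheek_left above 2 N and contact force between the fingers and cheek_right above 2 N and horizontal distance between jar_marked_mid and front_place above 0.03 m), for 0.1 s.
2. the marked jar is at the front with the handle gripped (contact force between the fingers and cheek_left above 2 N and contact force between the fingers and cheek_right above 2 N and horizontal distance between jar_marked_mid and front_place below 0.012 m), for 0.2 s.
At the end, for the whole second after the job is handed in: Orange-banded jar within 12 mm (8 degrees) of its place behind the tray's middle; turntable still (under 0.06 rad/s); fingers reach 8 mm or more down the handle's sides and press it with over 4 N; all jars upright in their pockets; other things moved under 30 mm (horizontal distance between jar_marked_mid and front_place below 0.012 m and velocity of joint carousel between -0.06 and 0.06 rad/s and contact force between the fingers and cheek_left above 4 N and contact force between the fingers and cheek_right above 4 N and z of the grasp point in the frame of handle_grip below 0.027 m and angle between each of jar_marked_mid, jar_b_mid, jar_c_mid, jar_d_mid, jar_e_mid, jar_f_mid's own z axis and vertical below 0.12 rad and horizontal distance between each of jar_marked_mid, jar_b_mid, jar_c_mid, jar_d_mid, jar_e_mid, jar_f_mid and handle_grip below 0.092 m and z of each of jar_marked_mid, jar_b_mid, jar_c_mid, jar_d_mid, jar_e_mid, jar_f_mid in the frame of handle_grip below -0.075 m and distance of each of spray_can_mid, tape_dispenser_mid, black_plate_mid from where it was at the start of the episode below 0.03 m); the arm keeps its last pose, push and grip.
It fails at once if an open jar is tipped or lifted out of its pocket ((angle between jar_marked_mid's own z axis and vertical above 0.25 rad or z of jar_marked_mid in the frame of handle_grip above -0.06 m) or (angle between jar_b_mid's own z axis and vertical above 0.25 rad or z of jar_b_mid in the frame of handle_grip above -0.06 m) or (angle between jar_c_mid's own z axis and vertical above 0.25 rad or z of jar_c_mid in the frame of handle_grip above -0.06 m) or (angle between jar_d_mid's own z axis and vertical above 0.25 rad or z of jar_d_mid in the frame of handle_grip above -0.06 m) or (angle between jar_e_mid's own z axis and vertical above 0.25 rad or z of jar_e_mid in the frame of handle_grip above -0.06 m) or (angle between jar_f_mid's own z axis and vertical above 0.25 rad or z of jar_f_mid in the frame of handle_grip above -0.06 m)).
It fails at once if the robot touches a jar (over 1 N) (contact force between any of the fingers, the arm and jar_marked above 1 N or contact force between any of the fingers, the arm and jar_b above 1 N or contact force between any of the fingers, the arm and jar_c above 1 N or contact force between any of the fingers, the arm and jar_d above 1 N or contact force between any of the fingers, the arm and jar_e above 1 N or contact force between any of the fingers, the arm and jar_f above 1 N).
It fails at once if the carousel is spun (faster than 4 rad/s) (velocity of joint carousel above 4 rad/s or velocity of joint carousel below -4 rad/s).
It fails at once if the spray can, the tape dispenser or the black plate is shoved (over 30 mm) or tipped (distance of any of spray_can_mid, tape_dispenser_mid, black_plate_mid from where it was at the start of the episode above 0.03 m or angle between any of spray_can_mid, tape_dispenser_mid, black_plate_mid's own z axis and vertical above 0.35 rad).
It also fails if it takes over 54 s, if anything falls off the work surface, if the arm or the gripper's body presses on something with over 40 N, if the wrist force passes 120 N, or if a joint passes its speed limit or range.

ROBOT

A 6-joint arm with a two-finger parallel gripper is mounted at the origin on the work surface. World frame = base frame: x ahead of the robot, y to its left, z up, the work surface at z = 0. Lengths are in m, angles in rad, forces in N, time in s.
With the tool pointing down it reaches from about 0.375 to 0.825 m from the base axis. Payload 5.5 kg.
Tool frame: the origin (TCP) lies midway between the tips of the shut fingers; the grasp point (between the pads) lies 19 mm behind it; z points along the fingers, y is the line along which they close (so a half turn about z gives the same grasp; the last joint's range is limited). The gripper opens to 85 mm and grips with 20 to 120 N. Pads are 22 mm wide; open, the fingers measure 114 mm over their backs; the gripper's body (76 mm by 85 mm) begins 54 mm behind the grasp point. The pads swing forward as they close: fully open they stand 13 mm farther back than shut.
Start: joints at [1.202, 0.314, -0.047, 1.21, 0, 1.571], TCP at [0.216, 0.56, 0.231] pointing down, gripper open.
Joint ranges: [-2.67, 2.67], [-0.69, 1.73], [-1.03, 1.25], [-2.08, 2.16], [-1.42, 1.45], [-3.14, 3.14]. Speed limits (rad/s): [2.39, 2.39, 3.01, 3.14, 3.14, 3.14].

INTERFACE

Orientations are given as a rotation vector (axis times angle).
In Python, from cell import r, vision, hand_in gives the robot as it stands.
- The arm moves only by the tool servo_tool, never from a script. Its argument "moves" is one flat list of numbers, 7 for each row, row after row: the turn, a rotation vector about the tool's x, y, z in degrees, then the shift along the tool's x, y, z in mm, then the opening, from 0 (shut) to 1 (fully open). In form: [rx, ry, rz, x, y, z, claw, rx, ry, rz, x, y, z, claw, ...]. A call has 1 to 10 rows; each row shifts and turns the commanded pose from where the row before left it, along the tool's axes as they then stand; what a row does not reach is not made up. A row lasts 1/8 s, in which the tool goes at most 62.5 mm and 10.7 degrees, less where a joint would pass 70% of its speed; a pose out of reach is approached as far as the arm can. A call is refused whole if a number of a shift passes 62.5 or a number of a turn 10.7, either way. A call with a gripper value outside its range is refused whole. The fingers move at their own pace and stop on an object; "newtons" is the grip in N (left out, the last holds). Time passes only in rows, so rows that do not move let the fingers close. It gives the time, the measured TCP pose, the force, the opening and the grip force at its end, in the units of the state.
- r.state(): the state, without advancing time (a new reading comes with each control period).
- vision.camera(name): name is "scene" or "top" or "wrist"; returns a dict with "pixels" (420x560x3 uint8, red, green, blue), "K" (3x3 intrinsics, pixels), "R" (3x3) and "t" (3): a world point X has camera coordinates R X + t. Camera axes: x right, y down, z forward; pixel columns grow to the right and rows downward; lengths in m; the calibration is good to about 2 mm. A picture is of the moment at which its call begins. There is no depth.
- hand_in(): hands the job in; it is judged then, once.
The state is a dict: "time": time; "joint_positions": joint angles; "joint_velocities": joint speeds; "joint_torque": joint torques, N m; "tool_pos": TCP position; "eef_rot": TCP orientation; "contact_force": force on the tool from outside, world axes, zero at the start; "wrist_torque": the same for the moment, N m; "gripper_width": finger opening in m; "finger_force": force on a finger pad.
Only numpy, scipy, OpenCV 4.12 (cv2) and the standard library are available. Lean on these libraries where they do the work, as an engineer would, in place of code of your own. Each camera call takes 0.05 s, during which the arm holds its last target. There are 200 camera calls.

## Working session

There is one attempt and no reset: what is moved stays moved. The work goes in short steps, Python scripts to look and compute and a tool call to move; the robot and the scene stay as the last step left them, time stands still between calls to the robot, and variables do not carry over. Pictures are saved under pics/ and viewed, at most 10 in all, crops included, and the job is handed in when it is done.

Besides the shell and the picture viewer there is one more tool, called after ">>>" as name(argument=value, ...), one argument or row to a line, values as JSON. servo_tool: Moves the arm, as the interface text tells. Its arguments: {"type":"object","properties":{"moves":{"type":"array","items":{"type":"number"}},"newtons":{"type":"number"}},"required":["moves"]}

```bash
mkdir -p pics; ls
cat > h.py <<'E'
import numpy as np, cv2
from cell import r, vision, hand_in
def snap(n,f):
    c=vision.camera(n); cv2.imwrite(f'pics/{f}.png',c['pixels'][:,:,::-1]); np.savez(f'pics/{f}.npz',**{k:c[k] for k in('pixels','K','R','t')}); return c
def load(f): return np.load(f'pics/{f}.npz')
def ray(c,u,v):
    d=c['R'].T@np.linalg.solve(c['K'],[u,v,1.]); return -c['R'].T@c['t'], d/np.linalg.norm(d)
def onz(c,u,v,z):
    o,d=ray(c,u,v); return o+d*(z-o[2])/d[2]
def tri(a,b):
    A=np.zeros((3,3));B=np.zeros(3)
    for o,d in(a,b):
        P=np.eye(3)-np.outer(d,d);A+=P;B+=P@o
    return np.linalg.solve(A,B)
def proj(c,X):
    p=c['K']@(c['R']@np.array(X)+c['t']); return p[:2]/p[2]
E
python3 - <<'E'
from h import *
a=snap('scene','s0');b=snap('top','t0')
for c in(a,b): print(c['K'][0,0],-c['R'].T@c['t'])
cv2.imwrite('pics/both.png',cv2.resize(np.hstack([a['pixels'],b['pixels']])[:,:,::-1],(800,300)))
print(r.state())
E
```

```text
pics
434.15557206893595 [0.96211354 0.24393228 0.86231685]
488.1093868738505 [0.40360093 0.03396912 1.12224684]
{'time': 0.1, 'joint_positions': array([ 1.20202331e+00,  3.14165703e-01, -4.79934166e-02,  1.21020040e+00,
       -2.94539377e-05,  1.57080960e+00]), 'joint_velocities': array([-0.00063089, -0.00078872,  0.00374089, -0.00036048,  0.00068051,
        0.00068596]), 'joint_torque': array([-6.17326568e-04, -5.40768635e+01,  3.40539837e+01,  1.11581144e-02,
       -1.06874129e-04,  1.20879247e-05]), 'tool_pos': array([0.21610094, 0.55916476, 0.23050827]), 'eef_rot': array([-5.75963572e-01, -3.08808125e+00,  2.42211533e-03]), 'contact_force': array([-0.64106724, -0.44380486, -0.26096522]), 'wrist_torque': array([-0.01829318, -0.00105683, -0.04465587]), 'finger_force': 0.0, 'gripper_width': 0.08515582961813808}
```

View pics/t0.png

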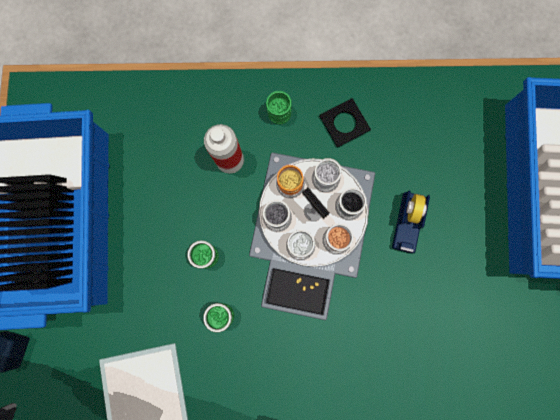

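View pics/s0.png

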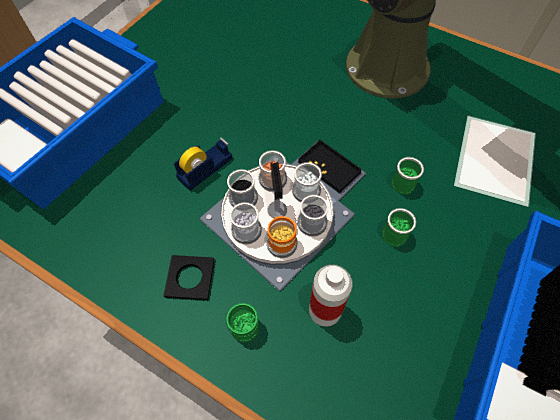

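The top view shows the carousel centred near (314,207), with the tray at (298,292) in front. The possible jars are:
- (290,179): orange rim and brass contents
- (338,238): copper rivets, white rim
- (279,104), (201,254) and (217,318): green look-alikes off the carousel

The jar at (290,179), scene (282,235), fits the description. I'll confirm it in one enlarged crop.

Run:
```python
from h import *
a=load('s0');b=load('t0')
A=cv2.resize(a['pixels'][130:290,190:360],None,fx=2.35,fy=2.35,interpolation=3);B=cv2.resize(b['pixels'][145:325,240:385],None,fx=2.6,fy=2.6,interpolation=3)
H=max(A.shape[0],B.shape[0]);p=lambda i:cv2.copyMakeBorder(i,0,H-i.shape[0],0,0,0)
o=np.hstack([p(A),p(B)]);print(o.shape);cv2.imwrite('pics/crop.png',o[:,:,::-1])
for n,c in(('s',a),('t',b)):
    hsv=cv2.cvtColor(c['pixels'],cv2.COLOR_RGB2HSV)
    for nm,m in(('orange',cv2.inRange(hsv,(8,150,120),(24,255,255))),('dark',cv2.inRange(c['pixels'],(0,0,0),(45,45,45)))):
        k,_,st,ce=cv2.connectedComponentsWithStats(m)
        for i in range(1,k):
            x,y,w,h,ar=st[i]
            if ar>60 and 180<ce[i][0]<400 and 90<ce[i][1]<330:
                cn=max(cv2.findContours((_==i).astype('uint8'),0,2)[0],key=len)
                print(n,nm,ar,st[i][:4],ce[i].round(1),cv2.minAreaRect(cn))
```

```text
(468, 777, 3)
s orange 236 [179 147  27  26] [190.9 159.4] ((191.22000122070312, 158.45999145507812), (17.000003814697266, 27.000001907348633), 53.13010025024414)
s orange 643 [268 216  29  37] [281.7 235.1] ((282.0, 234.0), (36.0, 28.0), 90.0)
s dark 1450 [299 140  62  53] [331.9 165.6] ((329.5, 165.5), (57.80000305175781, 32.20000076293945), 36.869895935058594)
s dark 62 [216 144  14  12] [223.2 149.9] ((222.5, 148.0), (15.076667785644531, 7.375635623931885), 40.60129928588867)
s dark 564 [177 155  57  36] [203.3 172.5] ((206.67823791503906, 170.71783447265625), (18.517831802368164, 58.42362594604492), 62.02052307128906)
s dark 258 [271 163  11  37] [276.3 180.7] ((276.42620849609375, 180.6885223388672), (36.21429443359375, 8.3292875289917), 84.80557250976562)
s dark 143 [232 180  19  10] [241.3 184.6] ((241.0, 184.5), (9.0, 18.0), 90.0)
s dark 1237 [164 255  51  46] [190.2 275.9] ((189.2057647705078, 277.4137268066406), (48.093238830566406, 43.23735046386719), 3.814074993133545)
t orange 222 [277 165  26  30] [289.5 181.8] ((289.5, 179.5), (25.0, 29.0), 0.0)
t dark 1048 [319  99  52  48] [344.3 122.5] ((344.35382080078125, 122.36922454833984), (37.70655822753906, 37.95462417602539), 60.2551155090332)
t dark 226 [303 189  25  29] [315.4 202.9] ((314.86883544921875, 202.942626953125), (32.52136993408203, 8.066324234008789), 50.19443130493164)
t dark 240 [342 193  20  18] [352.2 201.8] ((351.5, 201.5), (17.0, 19.0), 90.0)
t dark 77 [321 280   8  34] [324.4 295.8] ((324.07733154296875, 296.4207763671875), (2.6414690017700195, 33.72480392456055), 10.619654655456543)
```

View pics/crop.png

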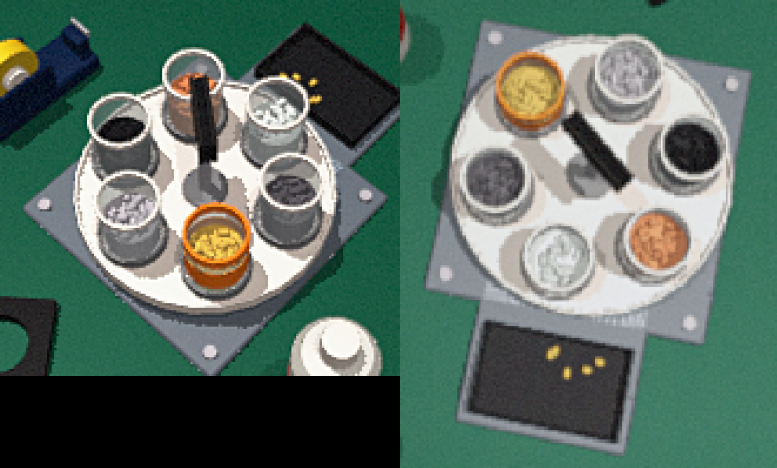

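The crop confirms it. The jar with the orange rim, orange band and brass contents is at top (290,179), scene (282,235), and the bar's far-left end points to it. Next I'll measure the axis, front direction, bar heading and heights.

Run:
```python
from h import *
a=load('s0');b=load('t0')
B=lambda x,y:((x-400)/2.6+240,y/2.6+145)
A=lambda x,y:(x/2.35+190,y/2.35+130)
bt=[B(495,37),B(736,72),B(690,323),B(445,273)]; P=np.array([onz(b,*p,.010) for p in bt]);print('bolts',P.round(4),P.mean(0).round(4))
print('sides',[np.linalg.norm(P[i]-P[i-1]).round(4) for i in range(4)])
bs=[A(28,203),A(209,352),A(365,196)];print('bolts scene',[onz(a,*p,.010).round(4) for p in bs])
# bar ends: top face middle of near/far end in both views
Tt=[B(572,121),B(623,187)]; Ts=[A(207,157),A(198,79)]
for i in 0,1: 
    X=tri(ray(a,*Ts[i]),ray(b,*Tt[i]));print('bar end',X.round(4),onz(b,*Tt[i],.165).round(4),onz(a,*Ts[i],.165).round(4))
# jar rim
X=tri(ray(a,*A(216,222)),ray(b,*B(530,86)));print('rim',X.round(4),onz(b,*B(530,86),.102).round(4))
# tray
cn=[B(478,310),B(645,337),B(625,453),B(458,418)]
T=np.array([onz(b,*p,.016) for p in cn]);print('tray',T.round(4),T.mean(0).round(4))
for n,q in(('can',(221,133)),):print(n,onz(b,*q,.198).round(3))
```

```text
bolts [[ 0.6963  0.0719  0.01  ]
 [ 0.6616 -0.1441  0.01  ]
 [ 0.4391 -0.0962  0.01  ]
 [ 0.4841  0.1165  0.01  ]] [ 0.5703 -0.013   0.01  ]
sides [np.float64(0.2169), np.float64(0.2188), np.float64(0.2276), np.float64(0.2174)]
bolts scene [array([ 0.6595, -0.1526,  0.01  ]), array([0.6971, 0.0725, 0.01  ]), array([0.4861, 0.1177, 0.01  ])]
bar end [0.5933 0.0074 0.1387] [0.5884 0.0077 0.165 ] [0.6066 0.0165 0.165 ]
bar end [ 0.539  -0.0324  0.1548] [ 0.537  -0.0303  0.165 ] [ 0.5457 -0.0299  0.165 ]
rim [0.6286 0.0392 0.1112] [0.6303 0.0401 0.102 ]
tray [[ 0.4514  0.0873  0.016 ]
 [ 0.4272 -0.0565  0.016 ]
 [ 0.3301 -0.0372  0.016 ]
 [ 0.3601  0.1045  0.016 ]] [0.3922 0.0245 0.016 ]
can [0.701 0.175 0.198]
```

>>> servo_tool(
  moves=[0,0,0,0,0,-35,1,0,0,0,0,0,-35,1,0,0,0,-48,-36,0,1,0,0,0,-48,-36,0,1,0,0,0,-48,-36,0,1,0,0,0,-48,-36,0,1,0,0,0,-48,-36,0,1,0,0,0,-48,-36,0,1,0,0,0,-48,-36,0,1,0,0,0,-48,-36,0,1],
  newtons=40,
)

```text
time: 1.35
tool_pos: [0.4712, 0.1507, 0.3011]
eef_rot: [-0.576, -3.088, -0.0]
contact_force: [1.0, 0.5, -0.6]
gripper_width: 0.0855
finger_force: 0.0
```

>>> servo_tool(
  moves=[0,0,0,-38,-29,0,1,0,0,0,-38,-29,0,1,0,0,0,-38,-29,0,1,0,0,0,-37,-30,0,1,0,0,10,0,0,0,1,0,0,10,0,0,0,1,0,0,10,0,0,0,1,0,0,10,0,0,0,1,0,0,10,0,0,0,1,0,0,10,0,0,0,1],
)

```text
time: 2.6
tool_pos: [0.569, -0.011, 0.3008]
eef_rot: [-2.049, -2.38, 0.001]
contact_force: [-0.4, -0.4, -0.2]
gripper_width: 0.0854
finger_force: 0.0
```

>>> servo_tool(
  moves=[0,0,10,0,0,0,1,0,0,10,0,0,0,1,0,0,10,0,0,0,1,0,0,10,0,0,0,1,0,0,10,0,0,0,1,0,0,10,0,0,0,1,0,0,0,0,0,0,1],
)

```text
time: 3.48
tool_pos: [0.5691, -0.011, 0.3009]
eef_rot: [-2.961, -1.048, 0.001]
contact_force: [-0.1, 0.4, -1.3]
gripper_width: 0.0855
finger_force: 0.0
```

Run:
```python
from h import *
from scipy.spatial.transform import Rotation as Ro
c=snap('wrist','w1');s=r.state();R=Ro.from_rotvec(s['eef_rot']).as_matrix()
print(s['time'],s['tool_pos'],R.round(3),s['joint_positions'].round(2),np.degrees(np.arctan2(R[1,1],R[0,1])))
print(-c['R'].T@c['t'],c['R'].round(2),c['K'][0,0])
```

```text
3.525 [ 0.56912091 -0.0109799   0.30094654] [[ 0.777  0.63  -0.001]
 [ 0.63  -0.777 -0.   ]
 [-0.001 -0.    -1.   ]] [-0.02  0.24  0.01  1.34 -0.    2.44] -50.942261265683676
[0.62588005 0.03408961 0.44394791] [[ 0.63 -0.78  0.  ]
 [-0.75 -0.6   0.28]
 [-0.22 -0.18 -0.96]] 330.7271264169007
```

View pics/w1.png

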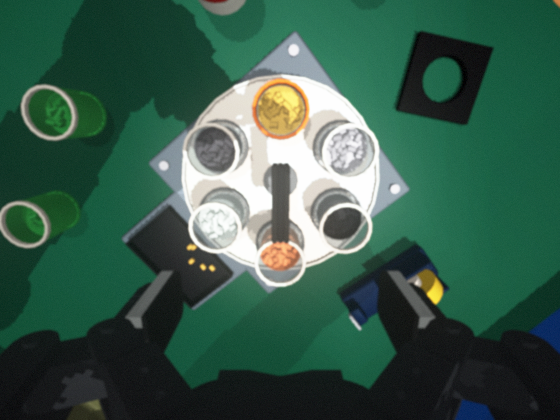

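The wrist view shows the bar upright in the image, from (281,164) to (281,242), lined up with the tool. The marked jar is at (280,108), and plate bolts are visible at (294,50), (164,166) and (395,188).

Run:
```python
from h import *
b=load('t0');a=load('s0');c=load('w1')
m=cv2.inRange(c['pixels'],(0,0,0),(60,60,60));m[:150]=0;m[258:]=0;m[:,:262]=0;m[:,300:]=0
ys,xs=np.nonzero(m)
for y in range(158,256,8):
    q=xs[ys==y];print(y,(q.min(),q.max()) if len(q) else None,end=' ')
print()
f,n=(281,164),(281,242)
print('ends z.165',onz(c,*f,.165).round(4),onz(c,*n,.165).round(4),np.linalg.norm(onz(c,*f,.165)-onz(c,*n,.165)))
B=lambda x,y:((x-400)/2.6+240,y/2.6+145)
for p,q in((f,B(572,121)),(n,B(623,187))): print('tri w/top',tri(ray(c,*p),ray(b,*q)).round(4))
P=[onz(c,*p,.01).round(4) for p in((294,50),(164,166),(395,188))];print('bolts',P,'axis',((P[1]+P[2])/2).round(4))
j=onz(c,280,108,.102);print('jar',j)
for ax in((.57,-.013),(.5665,-.012)):print(ax,'jar deg',np.degrees(np.arctan2(j[1]-ax[1],j[0]-ax[0])),np.hypot(j[1]-ax[1],j[0]-ax[0]))
```

```text
158 None 166 None 174 None 182 None 190 None 198 None 206 None 214 None 222 None 230 None 238 None 246 None 254 None 
ends z.165 [0.5987 0.0107 0.165 ] [ 0.5445 -0.0334  0.165 ] 0.06985635556962869
tri w/top [0.5953 0.0072 0.1291]
tri w/top [ 0.5398 -0.0338  0.1523]
bolts [array([0.6984, 0.0709, 0.01  ]), array([0.4852, 0.115 , 0.01  ]), array([ 0.6546, -0.1406,  0.01  ])] axis [ 0.5699 -0.0128  0.01  ]
jar [0.63452183 0.0407151  0.102     ]
(0.57, -0.013) jar deg 39.77773520951193 0.08395462015056121
(0.5665, -0.012) jar deg 37.77472652686513 0.08605725336131598
```

>>> servo_tool(
  moves=[0,0,0,0,2,40,1,0,0,0,0,0,40,1,0,0,0,0,0,0,1],
)

```text
time: 3.9
tool_pos: [0.568, -0.0125, 0.2183]
eef_rot: [-2.959, -1.048, 0.01]
contact_force: [0.4, -0.0, 0.5]
gripper_width: 0.0853
finger_force: 0.0
```

Run:
```python
from h import *
c=snap('wrist','w2');print(r.state()['tool_pos'])
```

```text
[ 0.56952333 -0.01252609  0.22063302]
```

View pics/w2.png

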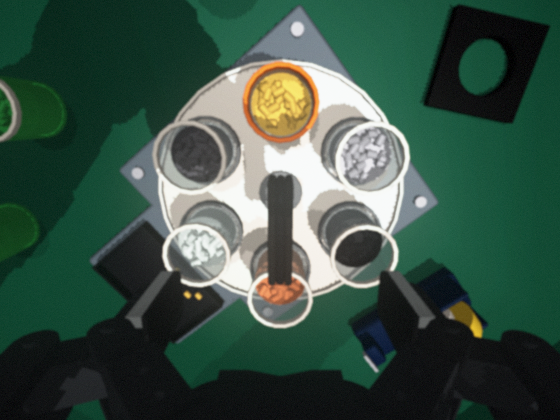

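The bar is now at (280,176) to (280,284), centred between the fingers at about (155,300) and (402,300).

Run:
```python
from h import *
c=load('w1');d=load('w2')
f,n=(281,164),(281,242);F,N=(280,176),(280,284)
E=[onz(d,*p,.165) for p in(F,N)];print('ends',np.round(E,4),np.linalg.norm(E[0]-E[1]),'mid',np.mean(E,0).round(4),np.degrees(np.arctan2(*(E[0]-E[1])[1::-1])))
for p,q in((f,F),(n,N)):print('tri',tri(ray(c,*p),ray(d,*q)).round(4))
```

```text
ends [[ 0.5995  0.0121  0.165 ]
 [ 0.5439 -0.033   0.165 ]] 0.07159911059140653 mid [ 0.5717 -0.0105  0.165 ] 39.04481811286966
tri [0.5953 0.0083 0.1318]
tri [ 0.5448 -0.0327  0.1668]
```

Near-end top is at 0.167 m and the far end's lower edge is at 0.132 m, which fits the stated 0.165 and 0.135. The midpoint is (0.570,-0.012), which matches the axis. I'll descend 84 mm and grip.

>>> servo_tool(
  moves=[0,0,0,0,0,28,1,0,0,0,0,0,28,1,0,0,0,0,0,28,1,0,0,0,0,0,0,1,0,0,0,0,0,0,0,0,0,0,0,0,0,0,0,0,0,0,0,0,0,0,0,0,0,0,0,0,0,0,0,0,0,0,0],
  newtons=40,
)

```text
time: 5.08
tool_pos: [0.5696, -0.0108, 0.1382]
eef_rot: [-2.958, -1.045, -0.0]
contact_force: [-5.7, 5.7, 7.7]
gripper_width: 0.0153
finger_force: 42.0
```

Both cheeks are gripped at 42 N. There is a small side load, so I'll shift -2 mm in tool y to relieve it and begin turning counter-clockwise (negative rz).

>>> servo_tool(
  moves=[0,0,0,0,-2,0,0,0,0,0,0,0,0,0,0,0,-3,0,0,0,0,0,0,-5,0,0,0,0,0,0,-5,0,0,0,0,0,0,-5,0,0,0,0,0,0,-5,0,0,0,0,0,0,-5,0,0,0,0,0,0,-3,0,0,0,0,0,0,0,0,0,0,0],
)

```text
time: 6.32
tool_pos: [0.5688, -0.0102, 0.1382]
eef_rot: [-2.573, -1.799, -0.001]
contact_force: [-4.1, 3.0, 8.9]
gripper_width: 0.0153
finger_force: 42.1
```

>>> servo_tool(
  moves=[0,0,-4,0,0,0,0,0,0,-6,0,0,0,0,0,0,-6,0,0,0,0,0,0,-6,0,0,0,0,0,0,-6,0,0,0,0,0,0,-6,0,0,0,0,0,0,-6,0,0,0,0,0,0,-5,0,0,0,0,0,0,-3,0,0,0,0,0,0,0,0,0,0,0],
)

```text
time: 7.58
tool_pos: [0.5672, -0.0103, 0.1382]
eef_rot: [-1.618, -2.689, 0.001]
contact_force: [-10.1, 2.9, 13.2]
gripper_width: 0.0157
finger_force: 42.7
```

>>> servo_tool(
  moves=[0,0,-4,0,0,0,0,0,0,-6,0,0,0,0,0,0,-6,0,0,0,0,0,0,-6,0,0,0,0,0,0,-6,0,0,0,0,0,0,-6,0,0,0,0,0,0,-6,0,0,0,0,0,0,-6,0,0,0,0,0,0,-4,0,0,0,0,0,0,0,0,0,0,0],
)

```text
time: 8.82
tool_pos: [0.5661, -0.0117, 0.1382]
eef_rot: [-0.331, -3.119, 0.003]
contact_force: [-13.9, -1.8, 15.6]
gripper_width: 0.0152
finger_force: 43.1
```

Run:
```python
from h import *
from scipy.spatial.transform import Rotation as Ro
c=snap('wrist','w3');t=snap('top','t3');s=r.state();R=Ro.from_rotvec(s['eef_rot']).as_matrix()
print(s['time'],s['tool_pos'],'tool x yaw',np.degrees(np.arctan2(R[1,0],R[0,0])),s['contact_force'],s['joint_positions'].round(2))
o=np.hstack([c['pixels'],cv2.resize(t['pixels'][140:350,230:400],None,fx=2,fy=2)]);o=cv2.resize(o,(800,int(o.shape[0]*800/o.shape[1])));cv2.imwrite('pics/c3.png',o[:,:,::-1]);print(o.shape)
```

```text
8.925 [ 0.56616436 -0.01167111  0.13816775] tool x yaw 167.84715272348268 [-12.91806134  -0.96613497  15.69215621] [-0.02  0.31 -0.27  0.99 -0.    0.19]
(373, 800, 3)
```

View pics/c3.png

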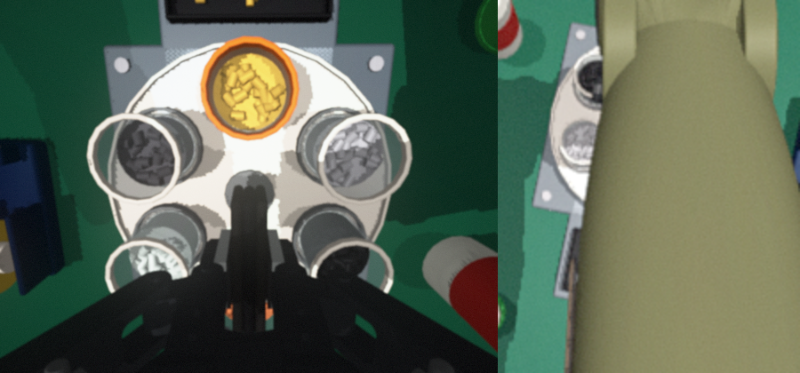

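The marked jar is at scaled (249,88). It sits midway between the front bolts at (122,64) and (377,64), and behind the tray, whose edges are at 166 and 331 (middle 248.5). I'll hold briefly, check numerically, and hand in.

>>> servo_tool(
  moves=[0,0,0,0,0,0,0,0,0,0,0,0,0,0,0,0,0,0,0,0,0,0,0,0,0,0,0,0],
)

```text
time: 9.43
tool_pos: [0.5662, -0.0117, 0.1382]
eef_rot: [-0.332, -3.119, 0.003]
contact_force: [-13.8, -2.0, 15.9]
gripper_width: 0.0155
finger_force: 43.1
```

Run:
```python
from h import *
c=load('w3');k=1/.8889
j=onz(c,249*k,88*k,.102);b1=onz(c,122*k,64*k,.01);b2=onz(c,377*k,64*k,.01)
ax=np.array([.5695,-.0125]);m=(b1+b2)[:2]/2
a=lambda p:np.degrees(np.arctan2(p[1]-ax[1],p[0]-ax[0]))
e=(b1-b2)[:2]; nrm=np.degrees(np.arctan2(e[0],-e[1]))
print('jar',j.round(4),a(j),np.hypot(*(j[:2]-ax)),'front by bolts normal',nrm,'mid',a(m))
s=r.state();print(s['finger_force'],abs(s['joint_velocities']).max())
f=ax+.082*np.array([np.cos(np.radians(168.1)),np.sin(np.radians(168.1))]);print('off mm',1e3*np.hypot(*(j[:2]-f)))
```

```text
jar [0.4881 0.0057 0.102 ] 167.37008205724547 0.08341694832765426 front by bolts normal -12.103366762595506 mid 167.4171724945955
43.119163513183594 0.0006796651847301547
off mm 1.7657435265403014
```

The jar is 1.8 mm from its place, the arm is still, and the grip is 43 N.

```bash
python3 -c "
from cell import hand_in
print(hand_in())"
```

```text
the job is handed in; nothing more can be done
None
```

I turned the carousel about 129° counter-clockwise by its handle; the orange-banded jar now stands behind the tray, about 2 mm from its place by my measurement, with the handle still gripped at 43 N, and I handed the job in (no verdict was returned).

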